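# Pass a boxed lamp driver over the spring stop

## Task

Press the yellow spring bar in the hand-over lane fully down with a fingertip and, keeping it down, push the cardboard box along the lane over the red stop; once the box covers the stop you may let the bar go. Push the box on until it rests against the blue end plate and the red stop has sprung up behind it, then back away. Only press and push: do not lift or tip the box, and leave the bottle, the tape roll and the small lamp carton where they stand.

Things in the scene. Friction and masses are not known exactly. Their poses are not given: they have to be found in the camera images.
- lane: Fixed metal lane. Origin: on the counter, on the lane's centre line, directly below the red stop; +x points along the lane in the direction of travel (to the blue end plate), +z up. In this frame: floor under the box 30 mm up; grey side walls x -215 to +114 mm, inner faces y = +-42, outer +-48 mm, tops 52 mm up; rear end open. A slot y = +-26 mm, x -215 to +6 mm holds the bar.
- end_plate (a point): Middle of the inner face of the blue end plate, level with the lane floor, at x = +104 mm in the lane's frame; axes as the lane's. The plate spans the lane, its top 60 mm above the counter.
- stop_bar (a joint): Spring bar carrying the red stop: 0 m = up (rest), 0.016 m = fully down at its limit; moves straight down as one rigid piece and springs back when let go. About 1 N starts it, 3 N holds it fully down. Once over the stop, the box itself keeps the bar about 11 mm down.
- bar_rear (a point): Middle of the top of the yellow bar's rear end (x = -210 mm in the lane's frame; bar runs from there to -4 mm, 48 mm wide). Its top is 29 mm above the counter when up (1 mm below the floor), 13 mm when fully down. It may be pressed anywhere along its length that the box leaves free, and a finger may slide along it while pressing.
- stop_top (a point): Centre of the top of the red stop, an upright plate 6 mm thick (x = -3 to +3 mm in the lane's frame), 48 mm wide, on the bar's far end. Bar up: top 41 mm above the counter, 11 mm above the floor, blocking the box; fully down: 5 mm below the floor. It springs up again behind the box, so a finger pushing the box the last stretch must be higher than it.
- box: Loose closed cardboard box with an orange band, about 0.8 kg: 90 mm along its x (along the lane), 78 mm along y, 38 mm high. Origin: centre of its underside. It starts on the lane floor behind the stop, its +x along the lane. Against the end plate its origin is at x = +59 mm in the lane's frame.
- bottle: Bystander: white bottle with blue label, 56 mm diameter, 130 mm high, loose. Origin: centre of its underside.
- tape: Bystander: amber roll of tape lying flat, 90 mm outer diameter, 40 mm high, loose. Origin: centre of its underside.
- lampbox: Bystander: small white and red lamp carton, 50 by 50 mm, 65 mm high, loose. Origin: centre of its underside.
Mind the look-alikes: they are no part of the job. What is shaped like the box but purple or turquoise is not meant.

How it is judged:
By the outcome, as a careful person would: the job done as asked, in the order asked, and still so for the second after the job is handed in, with the robot touching nothing.
It also fails if it takes over 45 s, if anything falls off the work surface, if the arm or the gripper's body presses on something with over 40 N, if the wrist force passes 120 N, or if a joint passes its speed limit or range.

## Robot

A 6-joint arm with a two-finger parallel gripper is mounted at the origin on the work surface. World frame = base frame: x ahead of the robot, y to its left, z up, the work surface at z = 0. Lengths are in m, angles in rad, forces in N, time in s.
With the tool pointing down it reaches from about 0.35 to 0.775 m from the base axis. Payload 5.5 kg.
Tool frame: the origin (TCP) lies midway between the tips of the shut fingers; the grasp point (between the pads) lies behind it (env.grip_point_offset is the z of the grasp point in the tool frame, in m); z points along the fingers, y is the direction in which the jaws open and shut (so a half turn about z gives the same grasp; the last joint's range is limited). The gripper opens to 85 mm and grips with 20 to 120 N. Pads are 22 mm wide; open, the fingers measure 114 mm over their backs; the gripper's body (76 mm by 85 mm) begins 54 mm behind the grasp point. The pads swing forward as they close: fully open they stand 13 mm farther back than shut.
Start: joints at [-1.373, 0.313, 0.046, 1.304, 0, 1.431], TCP at [0.191, -0.543, 0.231] pointing down, gripper open.
Joint ranges: [-2.76, 2.76], [-0.86, 1.69], [-1.03, 1.26], [-2.2, 2.34], [-1.47, 1.5], [-3.14, 3.14]. Speed limits (rad/s): [2.57, 2.57, 3.14, 3.14, 3.14, 3.14].

## Interface

Orientations are given as a unit quaternion [w, x, y, z].
In Python, from workcell import env, viewer gives the robot as it stands. The module is installed in compiled form; this text tells all that it offers.
- The arm moves only by the shell command python3 -m inch 'ROWS' [OPENING] [FORCE]. ROWS is JSON, a list of rows, each a list of 2 entries, a list of its own where there are three numbers: the shift along the tool's x, y, z in m, then the turn about the tool's z in degrees. In form: [[[tx, ty, tz], spin], ...]. A call has 1 to 5 rows; each row is the pose to reach, as a shift and turn from the pose measured when the call began, along the tool's axes at that moment; what a row does not reach only later rows make up. A row lasts 1/12 s, in which the tool goes at most 41.7 mm and 7.16 degrees, less where a joint would pass 70% of its speed; a pose out of reach is approached as far as the arm can. A call with a gripper value outside its range is refused whole. OPENING is the closure, from 0 (fully open) to 1 (shut), set as the call begins (- or left out, the last holds). The fingers move at their own pace and stop on an object; FORCE is the grip in N (left out, the last holds). Time passes only in rows, so rows that repeat a pose let the fingers close. It gives the time, the measured TCP pose, the force and the opening at its end, in the units of the state.
- env.get_state(): the state, without advancing time (a new reading comes with each control period).
- viewer.read_camera(name): name is "side" or "top" or "wrist"; returns a dict with "image" (420x560x3 uint8, red, green, blue), "depth" (420x560 float32, m along the optical axis (not along the pixel's ray), 0 where there is no reading), "vertical_fov" (degrees; the focal length in pixels is half the picture's height over the tangent of half this angle, whatever the lens; pixels are square), "cx", "cy" (the principal point, pixels), "R" (3x3) and "t" (3): a world point X has camera coordinates R X + t; the wrist camera has in their place "T_tool_cam" (4x4, takes a point from camera to tool coordinates, whose origin is the TCP and whose axes are the flange's). Camera axes: x right, y down, z forward; pixel columns grow to the right and rows downward; lengths in m; the calibration is good to about 2 mm. A picture is of the moment at which its call begins: read the wrist's pose just before it.
- env.hand_in(): hands the job in, once; it reports no verdict.
The state is a dict: "clock": time; "joint_pos": joint angles; "qvel": joint speeds; "tau": joint torques, N m; "tcp_pos": TCP position; "orientation": TCP orientation; "wrist_force": force on the tool from outside, world axes, zero at the start; "ft_torque": the same for the moment, N m; "finger_gap": finger opening in m.
Only numpy, scipy, OpenCV 4.12 (cv2) and the standard library are available. Lean on these libraries where they do the work, as an engineer would, in place of code of your own. Each camera call takes 0.05 s, during which the arm holds its last target. There are 200 camera calls.

## Working session

There is one attempt and no reset: what is moved stays moved. The work goes in short steps, Python scripts to look and compute and a shell command to move; the robot and the scene stay as the last step left them, time stands still between calls to the robot, and variables do not carry over. Pictures are saved under pics/ and viewed, on a budget of 10 in all, crops included, one or two more only if the job needs it, and the job is handed in when it is done.

```bash
mkdir -p pics; cat > h.py <<'E'
import numpy as np, cv2
from workcell import env, viewer
def snap(name):
    s=env.get_state(); c=viewer.read_camera(name); np.save('/tmp/%s.npy'%name,dict(c=c,s=s),allow_pickle=True); return c,s
def load(name): 
    d=np.load('/tmp/%s.npy'%name,allow_pickle=True).item(); return d['c'],d['s']
def world(c,u,v,z=None):
    f=210/np.tan(np.radians(c['vertical_fov']/2)); r=np.array([(u-c['cx'])/f,(v-c['cy'])/f,1])
    R,t=np.array(c['R']),np.array(c['t']); o=-R.T@t; d=R.T@r
    if z is None: return o+d*float(np.median(c['depth'][int(v)-1:int(v)+2,int(u)-1:int(u)+2]))
    return o+d*(z-o[2])/d[2]
def save(img,fn): cv2.imwrite('pics/'+fn,cv2.cvtColor(img,cv2.COLOR_RGB2BGR))
E
python3 - <<'E'
from h import *
for n in('top','side'):
    c,s=snap(n); save(c['image'],n+'1.png'); print(n,c['vertical_fov'],c['cx'],c['cy'],-np.array(c['R']).T@c['t'])
print(s, env.grip_point_offset)
E
```

```text
top 51.06892421825 275.75206682960777 217.34212025198116 [ 4.04649155e-01 -8.07826740e-04  1.08767903e+00]
side 46.34233252481577 276.1786803051064 212.26315574022004 [0.50284822 0.71646252 0.65561179]
{'clock': 0.05, 'joint_pos': array([-1.37258057e+00,  3.13973222e-01,  4.49885607e-02,  1.30360294e+00,
       -1.59994547e-07,  1.43121936e+00]), 'qvel': array([-3.10487941e-04, -2.70839369e-05,  2.71078669e-03,  2.14658107e-04,
       -4.50602551e-04, -3.12987141e-04]), 'tau': array([ 3.12745178e-03, -4.82151818e+01,  2.99551034e+01,  1.32987887e-02,
       -1.85987119e-04,  7.96550154e-06]), 'tcp_pos': array([ 0.19046052, -0.54200219,  0.23042825]), 'orientation': array([-8.95248797e-04,  9.85770487e-01,  1.68094453e-01, -2.63357080e-05]), 'wrist_force': array([-0.68586346, -0.36281129, -0.15065518]), 'ft_torque': array([ 0.0015156 , -0.00839691,  0.00736268]), 'finger_gap': 0.08533610875934133} -0.0187
```

View pics/top1.png

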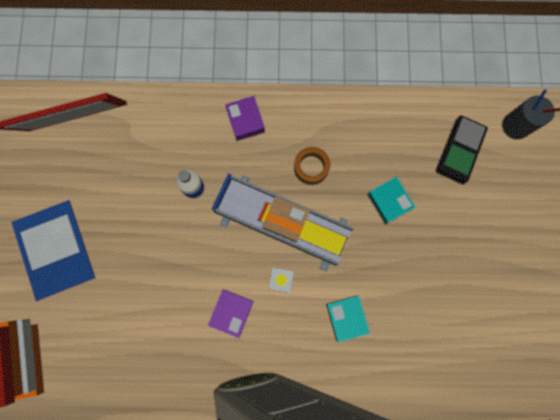

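View pics/side1.png

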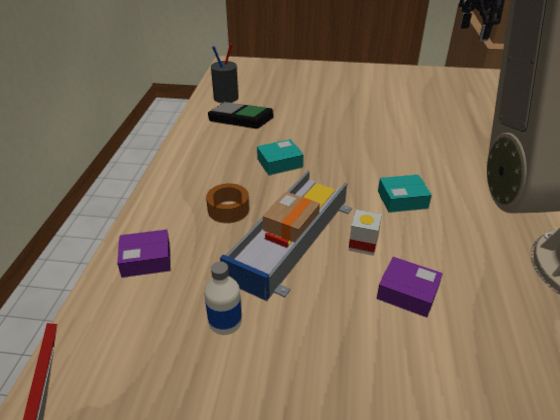

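The top view shows the lane from its blue end plate at (225,195) to its open rear at (345,250). The tan box with the orange band is at (285,219), the yellow bar at (325,237), the bottle at (190,183), the tape at (312,165) and the lamp carton at (281,280). There are four look-alike boxes, purple at (245,118) and (231,313), turquoise at (391,199) and (348,318), and all of them stand outside the lane. Only the tan and orange box in the lane fits, so I'm enlarging it to confirm.

```bash
python3 - <<'E'
from h import *
a=load('top')[0]['image'][165:275,205:360]; b=load('side')[0]['image'][165:305,215:360]
a=cv2.resize(a,None,fx=5,fy=5,interpolation=cv2.INTER_CUBIC); save(a,'topc.png')
b=cv2.resize(b,None,fx=4,fy=4,interpolation=cv2.INTER_CUBIC); save(b,'sidec.png')
E
```

```text
(no output)
```

View pics/topc.png

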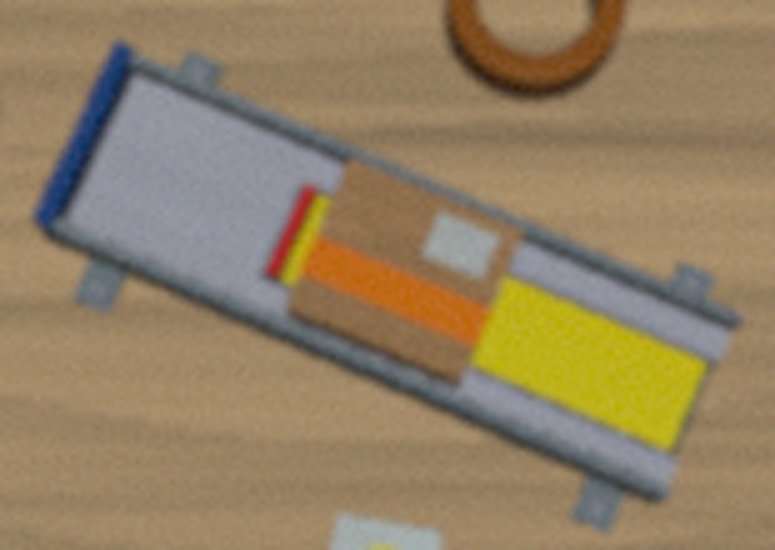

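View pics/sidec.png

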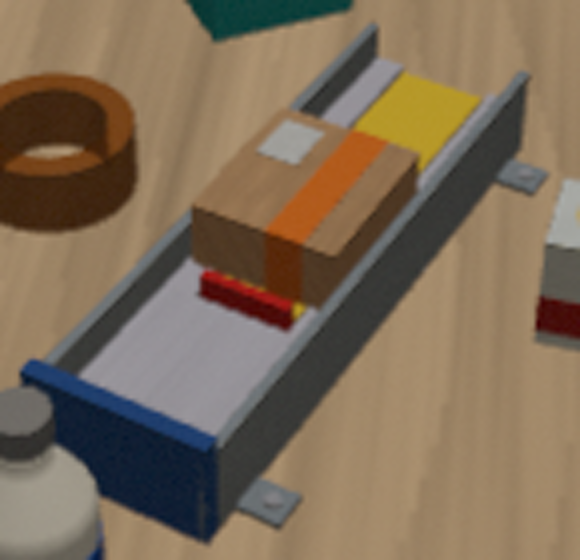

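The crops confirm the box with the orange band sitting in the lane, with a visible gap to the red stop. In the top crop the stop is at (293,232), the bar's rear edge runs (708,360) to (672,450), and the box top corners are (350,160), (522,232), (460,381) and (290,312). In the side crop the bar rear corners are (405,72) and (483,98), and the box top corners are (290,110), (418,160), (335,253) and (193,208).

```bash
python3 - <<'E'
from h import *
T,S=load('top')[0],load('side')[0]
t=lambda p:(205+(p[0]+.5)/5-.5,165+(p[1]+.5)/5-.5)
s=lambda p:(215+(p[0]+.5)/4-.5,165+(p[1]+.5)/4-.5)
def P(c):
    f=210/np.tan(np.radians(c['vertical_fov']/2)); K=np.array([[f,0,c['cx']],[0,f,c['cy']],[0,0,1]]); return K@np.c_[c['R'],c['t']]
pts=dict(barA=((708,360),(405,72)),barB=((672,450),(483,98)),boxRearR=((522,232),(290,110)),boxRearL=((460,381),(418,160)),boxFrL=((290,312),(335,253)),boxFrR=((350,160),(193,208)),stopR=((306,187),(202,274)),stopL=((268,277),(296,318)),plR=((120,46),(24,366)),plL=((41,222),(213,445)))
W={}
for k,(a,b) in pts.items():
    X=cv2.triangulatePoints(P(T),P(S),np.float64(t(a)),np.float64(s(b)))[:,0]; W[k]=X[:3]/X[3]; print(k,W[k].round(4))
zs=dict(bar=.029,box=.068,stop=.041,pl=.06)
Q={k:world(T,*t(a),next(v for n,v in zs.items() if k.startswith(n)))[:2] for k,(a,b) in pts.items()}
for k in Q: print(k,Q[k].round(4))
bar=(Q['barA']+Q['barB'])/2; stop=(Q['stopR']+Q['stopL'])/2; d=stop-bar; print('bar-stopfront len',np.linalg.norm(d), 'yaw',np.degrees(np.arctan2(d[1],d[0])))
yaw=np.arctan2(d[1],d[0]); ex=np.array([np.cos(yaw),np.sin(yaw)]);ey=np.array([-ex[1],ex[0]])
o=(bar+210*ex*1e-3+stop-.003*ex)/2; print('origin',o)
for k in Q: print(k,((Q[k]-o)@ex).round(4),((Q[k]-o)@ey).round(4), 'tri',((W[k][:2]-o)@ex).round(4),((W[k][:2]-o)@ey).round(4),W[k][2].round(4))
q=env.get_state()
from scipy.spatial.transform import Rotation as Ro
R=Ro.from_quat(np.roll(q['orientation'],-1)).as_matrix(); print(R.round(3))
E
```

```text
barA [ 0.5389 -0.1707  0.0284]
barB [ 0.4952 -0.153   0.0276]
boxRearR [ 0.5927 -0.0774  0.0658]
boxRearL [ 0.5242 -0.049   0.0621]
boxFrL [0.5562 0.0313 0.0663]
boxFrR [0.6282 0.0044 0.0641]
stopR [0.6203 0.0257 0.0415]
stopL [0.5748 0.0434 0.0353]
plR [0.6845 0.1164 0.0596]
plL [0.5967 0.1511 0.0585]
barA [ 0.5398 -0.1707]
barB [ 0.4958 -0.1529]
boxRearR [ 0.5942 -0.0773]
boxRearL [ 0.523  -0.0487]
boxFrL [0.5542 0.0313]
boxFrR [0.6275 0.0044]
stopR [0.6197 0.0257]
stopL [0.575  0.0431]
plR [0.6836 0.1163]
plL [0.5966 0.1509]
bar-stopfront len 0.2117162879419379 yaw 67.93510266490708
origin [0.59646323 0.03222567]
barA -0.2093 -0.0237 tri -0.2097 -0.0229 0.0284
barB -0.2094 0.0237 tri -0.2097 0.0243 0.0276
boxRearR -0.1024 -0.039 tri -0.103 -0.0377 0.0658
boxRearL -0.1026 0.0377 tri -0.1024 0.0365 0.0621
boxFrL -0.0167 0.0388 tri -0.016 0.037 0.0663
boxFrR -0.0141 -0.0392 tri -0.0138 -0.0398 0.0641
stopR 0.0027 -0.0239 tri 0.0029 -0.0245 0.0415
stopL 0.0021 0.0239 tri 0.0022 0.0243 0.0353
plR 0.1107 -0.0492 tri 0.1111 -0.05 0.0596
plL 0.1101 0.0444 tri 0.1103 0.0445 0.0585
[[ 0.944  0.331 -0.   ]
 [ 0.331 -0.944  0.002]
 [ 0.    -0.002 -1.   ]]
```

```bash
cat > rel.py <<'E'
from h import *
import sys
from scipy.spatial.transform import Rotation as Ro
O=np.array([.5965,.0322]); Y=np.radians(67.94); ex=np.array([np.cos(Y),np.sin(Y)]); ey=np.array([-ex[1],ex[0]])
s=env.get_state(); R=Ro.from_quat(np.roll(s['orientation'],-1)).as_matrix(); p=s['tcp_pos']
yaw=np.degrees(np.arctan2(R[1,0],R[0,0])); L=[(p[:2]-O)@ex,(p[:2]-O)@ey,p[2]]
F=s['wrist_force']
print('t',round(s['clock'],2),'lane',np.round(L,4),'F lane',np.round([F[:2]@ex,F[:2]@ey,F[2]],1),'gap',round(s['finger_gap'],4))
if len(sys.argv)>1:
    x,y,z=map(float,sys.argv[1:4]); w=np.r_[O+x*ex+y*ey,z]
    print('tool delta',(R.T@(w-p)).round(4),'spin',round(-(67.94-yaw),2))
E
python3 -m inch '[[[0.034,-0.021,0],-7],[[0.068,-0.042,0],-14],[[0.102,-0.063,0],-21],[[0.136,-0.084,0],-28],[[0.17,-0.105,0],-35]]' 1 40; python3 rel.py -0.15 0 0.15
```

```text
clock: 0.52
tcp_pos: [0.3166, -0.3849, 0.2303]
orientation: [-0.001, 0.888, 0.459, 0.0]
wrist_force: [-0.4, -0.3, 0.1]
finger_gap: 0.0253
t 0.52 lane [-0.4917  0.1027  0.2303] F lane [-0.5  0.2  0.1] gap 0.0253
tool delta [0.3561 0.0216 0.0808] spin -13.29
```

```bash
python3 -m inch '[[[0.039,0.002,0.005],-6],[[0.078,0.005,0.01],-13.3],[[0.117,0.007,0.015],-13.3],[[0.156,0.009,0.02],-13.3],[[0.195,0.012,0.025],-13.3]]' ; python3 rel.py -0.15 0 0.10
```

```text
clock: 0.93
tcp_pos: [0.4397, -0.2308, 0.2051]
orientation: [-0.001, 0.829, 0.559, 0.0]
wrist_force: [0.1, -0.4, 0.5]
finger_gap: -0.0001
t 0.93 lane [-0.3026  0.0466  0.2051] F lane [-0.3 -0.3  0.5] gap -0.0001
tool delta [0.1524 0.0468 0.1053] spin 0.01
```

```bash
python3 -m inch '[[[0.032,0.010,0.017],0],[[0.064,0.020,0.034],0],[[0.096,0.030,0.051],0],[[0.128,0.04,0.068],0],[[0.1524,0.0468,0.085],0]]' ; python3 rel.py -0.15 0 0.05
python3 - <<'E'
from h import *
c,s=snap('wrist'); save(c['image'],'w1.png')
t=load('top')[0]
c,s=snap('top'); a=c['image'][165:275,205:360]; save(cv2.resize(a,None,fx=5,fy=5,interpolation=cv2.INTER_CUBIC),'top2.png')
c,s=snap('side'); a=c['image'][125:305,205:390]; save(cv2.resize(a,None,fx=3,fy=3,interpolation=cv2.INTER_CUBIC),'side2.png')
E
```

```text
clock: 1.35
tcp_pos: [0.5414, -0.1046, 0.1192]
orientation: [-0.002, 0.829, 0.559, 0.0]
wrist_force: [0.8, -0.4, -0.6]
finger_gap: 0.0003
t 1.35 lane [-0.1475 -0.0003  0.1192] F lane [-0.  -0.9 -0.6] gap 0.0003
tool delta [-0.0027 -0.0002  0.0692] spin 0.09
```

View pics/side2.png

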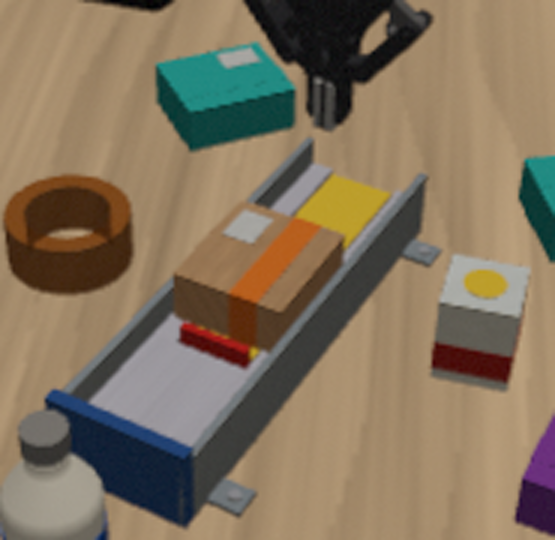

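View pics/w1.png

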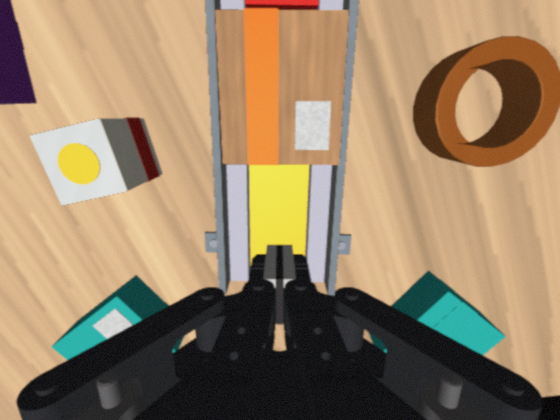

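The wrist view shows the shut fingers centred on the bar (column 279) behind the box's rear edge (row 163). I'll descend and press.

```bash
python3 -m inch '[[[0,0,0.03],0],[[0,0,0.06],0],[[0,0,0.075],0],[[0,0,0.083],0],[[0,0,0.083],0]]' ; python3 rel.py -0.15 0 0.012; python3 -m inch '[[[0,0,0.005],0],[[0,0,0.01],0],[[0,0,0.015],0],[[0,0,0.02],0],[[0,0,0.02],0]]'; python3 rel.py -0.12 0 0.012
```

```text
clock: 1.92
tcp_pos: [0.5375, -0.1049, 0.0339]
orientation: [-0.004, 0.829, 0.56, -0.002]
wrist_force: [-0.6, 0.9, 0.0]
finger_gap: 0.0002
t 1.92 lane [-0.1492  0.0032  0.0339] F lane [0.6 0.9 0. ] gap 0.0002
tool delta [-0.0008  0.0034  0.0219] spin 0.13
clock: 2.33
tcp_pos: [0.538, -0.1053, 0.014]
orientation: [-0.004, 0.829, 0.56, -0.002]
wrist_force: [1.3, -2.0, 3.2]
finger_gap: -0.0002
t 2.33 lane [-0.1494  0.0026  0.014 ] F lane [-1.4 -1.9  3.2] gap -0.0002
tool delta [0.0294 0.0027 0.002 ] spin 0.12
```

```bash
python3 -m inch '[[[0,0.002,0.002],0],[[0,0.002,0.003],0],[[0,0.002,0.003],0]]' ; python3 rel.py -0.113 0 0.012
```

```text
clock: 2.58
tcp_pos: [0.5391, -0.1056, 0.0127]
orientation: [-0.004, 0.829, 0.56, -0.002]
wrist_force: [-5.7, 0.9, 15.9]
finger_gap: -0.0002
t 2.58 lane [-0.1493  0.0015  0.0127] F lane [-1.3  5.6 15.9] gap -0.0002
tool delta [0.0363 0.0016 0.0007] spin 0.13
```

```bash
python3 -m inch '[[[0.008,0,0.001],0],[[0.016,0,0.001],0],[[0.024,0,0.001],0],[[0.030,0,0.001],0],[[0.034,0.001,0.001],0]]' ; python3 rel.py -0.06 0 0.012
```

```text
clock: 3.0
tcp_pos: [0.5529, -0.0758, 0.0129]
orientation: [-0.002, 0.829, 0.56, -0.003]
wrist_force: [-7.8, -12.8, 11.2]
finger_gap: 0.0
t 3.0 lane [-1.165e-01 -1.000e-04  1.290e-02] F lane [-14.8   2.4  11.2] gap 0.0
tool delta [ 0.0565 -0.      0.0008] spin 0.11
```

```bash
python3 -m inch '[[[0.006,0,0.001],0],[[0.012,0,0.001],0],[[0.018,0,0.001],0],[[0.024,0,0.001],0],[[0.026,0,0.001],0]]' ; python3 rel.py -0.06 0 0.012
```

```text
clock: 3.42
tcp_pos: [0.5627, -0.054, 0.013]
orientation: [0.0, 0.829, 0.559, -0.005]
wrist_force: [-4.7, -11.1, 8.4]
finger_gap: -0.0003
t 3.42 lane [-0.0926 -0.0011  0.013 ] F lane [-12.1   0.2   8.4] gap -0.0003
tool delta [ 0.0326 -0.0011  0.0007] spin 0.02
```

```bash
python3 -m inch '[[[0.007,0,0.001],0],[[0.014,0,0.001],0],[[0.021,0,0.001],0],[[0.028,-0.001,0.001],0],[[0.036,-0.001,0.001],0]]' ; python3 rel.py -0.06 0 0.055
python3 - <<'E'
from h import *
c,s=snap('side'); a=c['image'][125:305,205:390]; save(cv2.resize(a,None,fx=3,fy=3,interpolation=cv2.INTER_CUBIC),'side3.png')
E
```

```text
clock: 3.83
tcp_pos: [0.5754, -0.0235, 0.013]
orientation: [0.003, 0.83, 0.558, -0.007]
wrist_force: [-4.9, -12.0, 9.2]
finger_gap: -0.0002
t 3.83 lane [-0.0596 -0.0013  0.013 ] F lane [-12.9   0.    9.2] gap -0.0002
tool delta [-0.001  -0.0014 -0.0419] spin -0.13
```

View pics/side3.png

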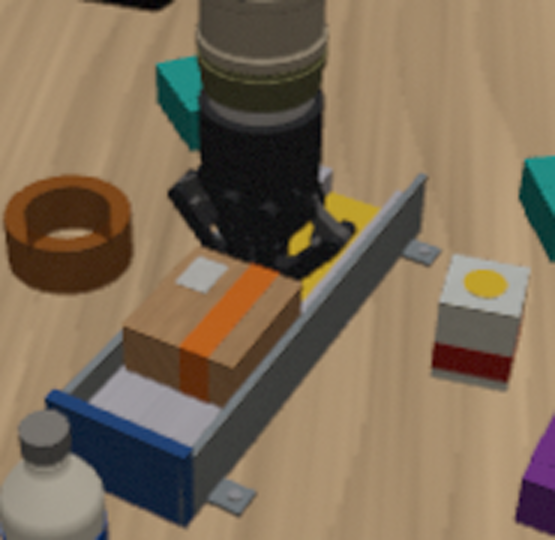

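The box has ridden level over the stop, with its front bottom near (210,400) and no red visible. Next I back off slightly, raise the finger above the stop, and push on.

```bash
python3 -m inch '[[[-0.005,-0.001,0],0],[[-0.008,-0.001,0],0],[[-0.008,-0.001,-0.015],0],[[-0.008,-0.001,-0.032],0],[[-0.008,-0.001,-0.038],0]]' ; python3 rel.py -0.06 0 0.050; python3 -m inch '[[[0,0,0],0],[[0,0,0],0]]'; python3 rel.py -0.03 0 0.05
```

```text
clock: 4.3
tcp_pos: [0.5729, -0.0286, 0.0525]
orientation: [0.003, 0.83, 0.558, -0.005]
wrist_force: [0.4, -0.6, -0.5]
finger_gap: 0.0001
t 4.3 lane [-0.0652 -0.0009  0.0525] F lane [-0.4 -0.6 -0.5] gap 0.0001
tool delta [ 0.0052 -0.0009  0.0024] spin -0.05
clock: 4.47
tcp_pos: [0.573, -0.0286, 0.0525]
orientation: [0.003, 0.83, 0.558, -0.005]
wrist_force: [0.3, -0.5, -0.4]
finger_gap: 0.0003
t 4.47 lane [-0.0651 -0.001   0.0525] F lane [-0.4 -0.5 -0.4] gap 0.0003
tool delta [ 0.0352 -0.0011  0.0021] spin -0.05
```

```bash
python3 -m inch '[[[0.006,-0.001,0.002],0],[[0.014,-0.001,0.002],0],[[0.022,-0.001,0.002],0],[[0.030,-0.001,0.002],0],[[0.038,-0.001,0.002],0]]' ; python3 rel.py 0 0 0.050
```

```text
clock: 4.88
tcp_pos: [0.585, 0.006, 0.0489]
orientation: [0.003, 0.83, 0.558, -0.008]
wrist_force: [-3.5, -7.7, 3.5]
finger_gap: 0.0
t 4.88 lane [-0.0286  0.0008  0.0489] F lane [-8.5  0.3  3.5] gap 0.0
tool delta [ 0.0286  0.0007 -0.0015] spin -0.12
```

```bash
python3 -m inch '[[[0.006,0,-0.001],0],[[0.012,0,-0.001],0],[[0.018,0,-0.001],0],[[0.022,0,-0.001],0],[[0.026,0,-0.001],0]]' ; python3 rel.py 0.003 0 0.050
```

```text
clock: 5.3
tcp_pos: [0.5938, 0.0286, 0.049]
orientation: [0.005, 0.83, 0.557, -0.01]
wrist_force: [-3.1, -9.6, 5.3]
finger_gap: -0.0003
t 5.3 lane [-0.0044  0.0012  0.049 ] F lane [-10.1  -0.7   5.3] gap -0.0003
tool delta [ 0.0074  0.0011 -0.0012] spin -0.19
```

```bash
python3 -m inch '[[[0.003,0,-0.001],0],[[0.006,0,-0.001],0],[[0.008,0,-0.001],0],[[0.010,0,-0.001],0]]' ; python3 rel.py 0.003 0 0.050
```

```text
clock: 5.63
tcp_pos: [0.5959, 0.0352, 0.0491]
orientation: [0.007, 0.831, 0.557, -0.014]
wrist_force: [-6.2, -16.4, 7.9]
finger_gap: 0.0002
t 5.63 lane [0.0025 0.0017 0.0491] F lane [-17.5  -0.4   7.9] gap 0.0002
tool delta [ 0.0005  0.0017 -0.001 ] spin -0.29
```

```bash
python3 -m inch '[[[0.004,0,-0.001],0],[[0.007,0,-0.001],0],[[0.007,0,-0.001],0]]' ; python3 rel.py 0.003 0 0.050
python3 -m inch '[[[-0.01,0,0],0],[[-0.02,0,0],0],[[-0.02,0,-0.03],0],[[-0.03,0,-0.06],0],[[-0.06,0,-0.08],0]]'; python3 rel.py -0.2 0 0.2
```

```text
clock: 5.88
tcp_pos: [0.5968, 0.0351, 0.0492]
orientation: [0.011, 0.832, 0.555, -0.02]
wrist_force: [-5.5, -24.1, 6.5]
finger_gap: 0.0001
t 5.88 lane [0.0028 0.0008 0.0492] F lane [-24.5  -4.    6.5] gap 0.0001
tool delta [ 0.0002  0.0008 -0.0008] spin -0.54
clock: 6.3
tcp_pos: [0.5765, -0.0144, 0.133]
orientation: [0.011, 0.831, 0.556, -0.019]
wrist_force: [0.8, 0.1, 0.5]
finger_gap: 0.0001
t 6.3 lane [-0.0508  0.0011  0.133 ] F lane [ 0.4 -0.7  0.5] gap 0.0001
tool delta [-0.152   0.0017 -0.0605] spin -0.29
```

The finger stalled against the plate at x = 2.8 mm with 24 N. Now I move clear and look.

```bash
python3 -m inch '[[[-0.035,0,-0.02],0],[[-0.07,0,-0.04],0],[[-0.105,0,-0.06],0],[[-0.14,0,-0.06],0],[[-0.152,0,-0.06],0]]'; python3 rel.py
python3 - <<'E'
from h import *
c,s=snap('top'); a=c['image'][165:275,165:320]; a=cv2.resize(a,None,fx=3.5,fy=3.5,interpolation=cv2.INTER_CUBIC)
c,s=snap('side'); b=c['image'][185:305,205:360]; b=cv2.resize(b,(a.shape[1],420),interpolation=cv2.INTER_CUBIC)
b=b[:min(420,600)]; save(np.hstack([cv2.resize(a,(400,284)),cv2.resize(b,(400,310))[:284]]) ,'end.png')
E
```

```text
clock: 6.72
tcp_pos: [0.5193, -0.1556, 0.2008]
orientation: [0.012, 0.831, 0.555, -0.018]
wrist_force: [0.8, 0.3, -0.9]
finger_gap: 0.0
t 6.72 lane [-0.203   0.001   0.2008] F lane [ 0.5 -0.6 -0.9] gap 0.0
```

View pics/end.png

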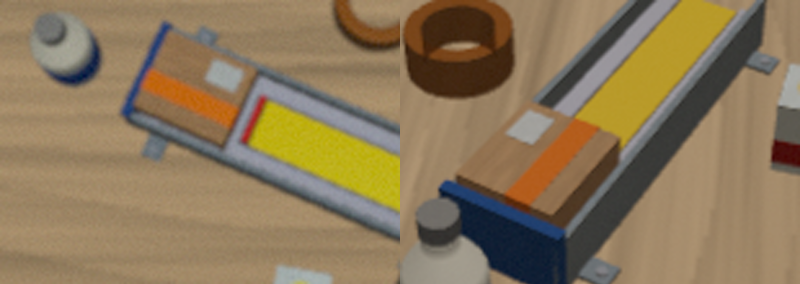

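The box sits at the blue plate, rear edge (257,72) to (221,147) in the left half, and the red stop is visible behind it at (255,120). I'll check this by numbers before handing in.

```bash
python3 - <<'E'
from h import *
O=np.array([.5965,.0322]); Y=np.radians(67.94); ex=np.array([np.cos(Y),np.sin(Y)]); ey=np.array([-ex[1],ex[0]])
c,_=snap('top'); c0=np.array
L=lambda p:np.round([(p[:2]-O)@ex*1e3,(p[:2]-O)@ey*1e3,p[2]*1e3],1)
for n,u,v,z in(('rearR',257,72,.068),('rearL',221,147,.068),('frR',172,30,.068),('frL',133,110,.068)): print(n,L(world(c,165+u/2.581,165+v/2.581,z)))
m=cv2.inRange(cv2.cvtColor(c['image'],cv2.COLOR_RGB2HSV),(0,120,80),(5,255,255)); 
sub=np.argwhere(m[165:275,205:360])+[165,205]; v,u=sub.mean(0)
print('red px',len(sub),u,v,'on z=41',L(world(c,u,v,.041)),'depth',L(world(c,round(u),round(v))))
print('bar depth',L(world(c,300,226)), 'boxtop',L(world(c,240,200)))
E
```

```text
rearR [ 11.3 -38.2  68. ]
rearL [13.9 38.9 68. ]
frR [ 99.5 -44.   68. ]
frL [101.7  38.9  68. ]
red px 19 262.7368421052632 210.94736842105263 on z=41 [ 0.8 -0.7 41. ] depth [ 0.1 -0.7 41.5]
bar depth [-96.3  -3.7  30.2] boxtop [57.6  0.9 71.1]
```

```bash
python3 -c "
from workcell import env; print(env.hand_in())"
```

```text
the job is handed in; nothing more can be done
None
```

The job is done and handed in at about 7 s on the robot's clock. I pressed the yellow bar to its limit with the shut fingertips (tip at 12.7 mm, 16 N). Keeping it down, I slid along the bar and pushed the box over the red stop. With the box covering the stop, I raised the fingers above it, pushed the box to the blue plate until it stalled at 24 N, and backed away.

- **Stop and bar:** by depth the red stop top stands at about 41 mm and the bar at about 30 mm, so both have sprung up.
- **Box:** its rear edge reads 11 to 14 mm in the lane frame where 14 mm is expected. The front corners read 99.5 and 102 mm, against the plate at 104 mm. I put these 2 to 4 mm down to reading coarse pixels. The fingers stalled 11 mm behind where the box's rear should be, which fits a box resting on the plate. A gap or skew of a millimetre or two cannot be ruled out from the pictures.
- **Box level:** it looked level in the picture taken over the stop and in the last one.
- **Bystanders:** the arm never came near the bottle, tape or lamp carton. They look unmoved in the last picture, but I did not re-measure them.

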